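Lock the fixture and hold a shell press closed

TASK

Close the white device shell in the blue bench press: take the small upright mallet and knock the press's orange pin all the way down with it, then stand the mallet upright on the green mat again and let go of it. Next flip the yellow safety catch right over to the outside, out of the lever's way, and only then pull the red handle bar all the way towards the robot against its spring. Finish while still holding the bar there, shell pressed shut; touch the pin only with the mallet, and leave the other things on the bench where they are.

Things in the scene. Friction and masses are not known exactly. Their poses are not given: they have to be found in the camera images.
- press: Blue bench press fixed on the mat. Origin: under the lever shaft, underside of the grey base plate (3 mm above the table). -x points to the robot (yaw within 0.3), +y to its left. Plate x -110 to 150, y +-90, 15 mm thick. Blue cheeks at y +-71, x +-25, up to z 95 carry the shaft; column and beam (|y| < 35, z to 115) reach back to x 130 over the nest with the white shell at x 105 mm.
- lever (a joint): Lever angle, rad: 0 = at rest, leaning 0.5 rad away from the robot (press +x); grows as the bar is pulled to the robot (-x), stop at 1.0 (leaning 0.5 rad to -x). A spring pulls it back to 0: 3 N at the bar at rest, 10 N at the stop. Blocked at about 0.2 while the catch stands; drives the ram onto the shell.
- lever_bar (a point): Middle of the red handle bar: 18 mm in diameter, along press y, clear for 98 mm between two side arms (12 mm rods at y +-55). At joint value q it lies x = 140 sin(0.5 - q), z = 140 cos(0.5 - q) mm from lever_hinge. Can be pinched from above with one finger before and one behind it.
- lever_hinge (a point): Middle of the lever shaft (axis along the press's y), 75 mm above the press origin.
- catch (a joint): Safety catch angle, rad: 0 = standing upright, its nose in the way of the lever's left arm; grows as its top is tipped to the press's +y (outside, left seen from the robot) to its stop at 1.4, nearly flat. Light friction (about 1 N at the tab), stays where it is left.
- catch_tab (a point): Middle of the catch's yellow thumb tab, a plate 50 (press x) x 8 (thick) x 40 mm (tall), 80 mm from the hinge line. Upright it stands at press x -70, y 55, z 120 mm and spans x -91 to -41, z 100 to 140. The space on its inner side (smaller y) is free. Turns with the catch.
- catch_hinge (a point): Point on the catch's hinge line (along press x), straight under the upright tab: press x = -70, y = 55, z = 40 mm.
- pin (a joint): Pin travel, m: 0 = standing up, 0.012 = driven down to its stop. A stiff spring-loaded pin: 7 to 10 N drives it down, then it stays by friction.
- pin_top (a point): Centre of the top face of the orange pin head (18 mm in diameter), at press x = -80, y = -45; its top is 43 mm above the press origin when up, 31 mm when down (6 mm above the brass collar, 26 mm in diameter).
- mallet: Palm mallet standing on its head: white round nylon head with a blue band, 42 mm in diameter, 34 mm tall, whose flat underside is the striking face; a wooden handle 22 x 22 mm square rises from it to 100 mm. Origin at the centre of the underside, z up the handle, x and y square to the handle's flats. About 0.25 kg.
- cover (a joint): Travel, m, of the white upper shell half in the press (105 mm long): 0 = sprung open; the ram presses it about 0.006 down when the lever is at its stop. Moved only by the lever.
- mat: Green bench mat, 520 (x) x 1040 (y) x 3 mm thick, fixed; origin at the centre of its underside on the table.
- spool: Bystander: grey solder spool, 48 mm in diameter, 38 mm tall, standing near the mallet; origin at the centre of its underside.
- cleaner: Bystander: white block, 42 x 42 x 45 mm, near the mallet; origin at the centre of its underside.
- shell_a: Bystander: loose white shell half, 105 x 34 x 14 mm, lying on the mat; origin at the centre of its underside.
- shell_b: Bystander: another such shell half, origin at the centre of its underside.
- driver: Bystander: screwdriver lying on the mat, about 200 mm long; origin under its middle.
- flux: Bystander: small bottle, 44 mm in diameter, 100 mm tall, standing; origin at the centre of its underside.
Not all that is in view belongs to the job. What is shaped like the mallet but pink is not meant.

How it is judged (in metres and radians):
On the way, in this order (a step that is already met when the one before it is completed fails the run):
1. the pin is driven down (9.5 of 12 mm or more) under the mallet (value of joint pin above 0.0095 m and contact force between mallet and pin above 0.3 N).
2. the mallet stands upright on the mat, let go (z of mallet in the frame of mat between -0.005 and 0.01 m and angle between mallet's own z axis and vertical below 0.15 rad and x of mallet in the frame of mat between -0.27 and 0.27 m and y of mallet in the frame of mat between -0.53 and 0.53 m and contact force between the fingers and mallet below 0.1 N and linear speed of mallet below 0.03 m/s), for 0.2 s.
3. the safety catch is flipped over (1.1 rad or more) (value of joint catch above 1.1 rad), for 0.2 s.
4. the lever is pulled (0.85 rad or more) and held by the fingers (value of joint lever above 0.85 rad and contact force between the fingers and lever above 1.5 N), for 0.3 s.
At the end, for the whole second after the job is handed in: Fingers hold the lever at 0.85 rad or more (stop 1.0) with over 1.5 N on it; shell half pressed 3 mm or more; pin down 9.5 mm or more of 12; catch flipped 1.1 rad or more; mallet upright (within 0.15 rad), released and at rest on the green mat (all of step 2 and all of step 4 and value of joint cover above 0.003 m and value of joint pin above 0.0095 m and value of joint catch above 1.1 rad); the arm keeps its last pose, push and grip.
It fails at once if the lever is forced past the standing safety catch (value of joint lever above 0.3 rad and value of joint catch below 0.9 rad).
It fails at once if the pin is touched by the robot instead of the mallet (contact force between the arm and pin above 1 N).
It fails at once if the pin is pushed by the fingers instead of the mallet (contact force between the fingers and pin above 1 N).
It fails at once if a bystander is pushed aside by more than 30 mm (distance of any of spool, cleaner, shell_a, shell_b, driver, flux from where it was at the start of the episode above 0.03 m).
It also fails if it takes over 61 s, if anything falls off the work surface, if the arm or the gripper's body presses on something with over 40 N, if the wrist force passes 120 N, or if a joint passes its speed limit or range.

ROBOT

A 7-joint arm with a two-finger parallel gripper is mounted at the origin on the work surface. World frame = base frame: x ahead of the robot, y to its left, z up, the work surface at z = 0. Lengths are in mm, angles in rad, forces in N, time in s.
With the tool pointing down it reaches from about 400 to 875 mm from the base axis. Payload 4.4 kg.
Tool frame: the origin (TCP) lies at the very end of the fingers, on their centre line; the grasp point (between the pads) lies 19 mm behind it; z points along the fingers, y is the line along which they close (so a half turn about z gives the same grasp; the last joint's range is limited). The gripper opens to 85 mm and grips with 20 to 120 N. Pads are 22 mm wide; open, the fingers measure 114 mm over their backs; the gripper's body (76 mm by 85 mm) begins 54 mm behind the grasp point. The pads swing forward as they close: fully open they stand 13 mm farther back than shut.
Start: joints at [-1.179, 0.628, 0.038, 1.517, -0.027, 0.996, -0.02], TCP at [287.264, 583.093, 231.313] pointing down, gripper open.
Joint ranges: [-3.06, 3.06], [-0.37, 2.12], [-1.25, 1.32], [0.18, 2.47], [-1.1, 4.24], [0.23, 1.98], [-2.94, 2.94]. Speed limits (rad/s): [2.57, 2.57, 3.14, 3.14, 3.14, 3.14, 3.14].

INTERFACE

Orientations are given as [roll, pitch, yaw] about the fixed x, y, z axes, in that order (R = Rz(yaw) Ry(pitch) Rx(roll)).
In Python, from cell import read_state, get_image, camera_params, finish_job gives the robot as it stands.
- The arm moves only by the tool arm_command, never from a script. Its argument "deltas" is a list of rows, each an object of numbers: "dx", "dy", "dz": the shift along the world's x, y, z in m; "yaw": the turn about the world's z in degrees; "jaw": the opening, from 0 (shut) to 1 (fully open). A call has 1 to 20 rows; each row is the pose to reach, as a shift and turn from the pose commanded when the call began; what a row does not reach only later rows make up. A row lasts 1/10 s, in which the tool goes at most 50 mm and 8.59 degrees, less where a joint would pass 70% of its speed; a pose out of reach is approached as far as the arm can. A call with a gripper value outside its range is refused whole. The fingers move at their own pace and stop on an object; the grip force is fixed at half the most. Time passes only in rows, so rows that repeat a pose let the fingers close. It gives the time, the measured TCP pose, the force, the opening and the grip force at its end, in the units of the state.
- read_state(): the state, without advancing time (a new reading comes with each control period).
- get_image(name): name is "side" or "top"; returns (picture, depth): 400x640x3 uint8, red, green, blue; 400x640 float32, mm along the optical axis (not along the pixel's ray), 0 where there is no reading.
- camera_params(name): a dict with "camera_matrix" (3x3 intrinsics, pixels), "extrinsics" (4x4, takes a point from camera to world coordinates). Camera axes: x right, y down, z forward; pixel columns grow to the right and rows downward; lengths in mm; the calibration is good to about 2 mm. A picture is of the moment at which its call begins. camera_params takes no time and is no camera call.
- finish_job(): hands the job in; it is judged then, once.
The state is a dict: "clock": time; "qpos": joint angles; "qd": joint speeds; "tau": joint torques, N m; "eef_pos": TCP position; "tool_rot": TCP orientation; "force": force on the tool from outside, world axes, zero at the start; "torque": the same for the moment, N m; "width": finger opening in mm; "gripper_force": force on a finger pad.
Only numpy, scipy, OpenCV 4.12 (cv2) and the standard library are available. Lean on these libraries where they do the work, as an engineer would, in place of code of your own. Each camera call takes 0.05 s, during which the arm holds its last target. There are 200 camera calls.

## Working session

There is one attempt and no reset: what is moved stays moved. The work goes in short steps, Python scripts to look and compute and a tool call to move; the robot and the scene stay as the last step left them, time stands still between calls to the robot, and variables do not carry over. Pictures are saved under pics/ and viewed, at most 10 in all, crops included, and the job is handed in when it is done.

Besides the shell and the picture viewer there is one more tool, called after "Request:" in YAML: its name, and indented under it one key for each argument. arm_command: Moves the arm, as the interface text tells. Its arguments: {"type":"object","properties":{"deltas":{"type":"array"}},"required":["deltas"]}

```bash
mkdir -p pics; cat > h.py <<'E'
import numpy as np, cv2
from cell import *
def cloud(n):
    im,d=get_image(n); p=camera_params(n); K=np.array(p["camera_matrix"]); T=np.array(p["extrinsics"])
    v,u=np.mgrid[:400,:640]
    P=np.stack([(u-K[0,2])/K[0,0]*d,(v-K[1,2])/K[1,1]*d,d,np.ones_like(d)],-1)@T.T
    P=P[...,:3]; P[d==0]=np.nan
    return im,P
def save(n,im): cv2.imwrite(f"pics/{n}.png",cv2.cvtColor(im,cv2.COLOR_RGB2BGR))
E
python3 - <<'E'
from h import *
for n in("top","side"):
    im,P=cloud(n); save(n+"0",im); np.savez(n+"0",im=im,P=P)
    print(n,np.round(camera_params(n)["extrinsics"],2).tolist(),np.round(camera_params(n)["camera_matrix"],1).tolist())
print(read_state())
E
```

```text
top [[-0.0, -0.98, 0.2, 289.6], [-1.0, 0.0, -0.0, 9.21], [0.0, -0.2, -0.98, 1394.51], [0.0, 0.0, 0.0, 1.0]] [[418.8, 0.0, 316.6], [0.0, 418.8, 195.7], [0.0, 0.0, 1.0]]
side [[0.77, -0.34, 0.53, -132.82], [-0.63, -0.45, 0.63, -766.18], [0.02, -0.83, -0.56, 848.21], [0.0, 0.0, 0.0, 1.0]] [[440.9, 0.0, 318.2], [0.0, 440.9, 206.0], [0.0, 0.0, 1.0]]
{'clock': 0.1, 'qpos': array([-1.17882513,  0.62921898,  0.0384406 ,  1.51824648, -0.02700025,
        0.99631232, -0.01997586]), 'qd': array([ 1.57046775e-03, -1.78557107e-03,  1.45616853e-03, -2.50868641e-03,
        9.51215126e-04, -7.26748840e-05,  2.74502281e-04]), 'tau': array([ 3.61450060e-03, -5.64531791e+01,  1.23123061e+00, -1.93974620e+01,
        1.14502420e-02,  5.40046240e-03, -9.17112828e-06]), 'eef_pos': array([286.99441825, 582.59818498, 230.51031466]), 'tool_rot': array([-3.13992526e+00,  1.18127674e-05,  2.68384932e+00]), 'force': array([ 0.12056035,  0.53309615, -0.29398967]), 'torque': array([-0.00138651, -0.03909578,  0.05158397]), 'gripper_force': 0.0, 'width': 85.18463416322494}
```

View pics/top0.png

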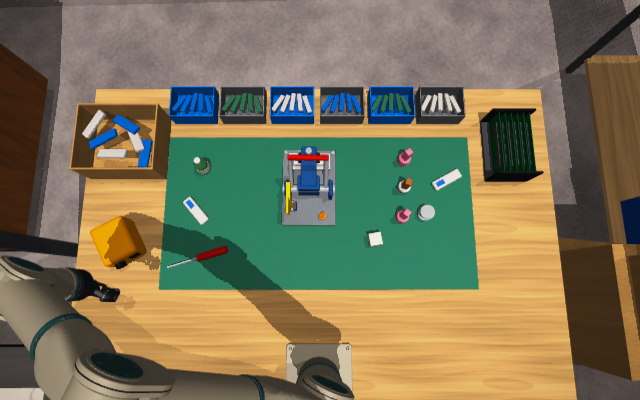

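View pics/side0.png

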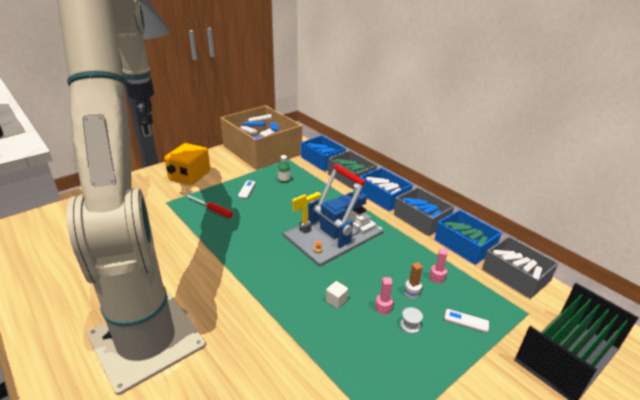

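The tall upright objects in the top view are pink (405,157), pink (403,215) and a wooden handle on a white head with a blue band (405,185). In the side view the wooden one is at (414,280). It fits the mallet description and the pink ones are decoys. I'll measure everything and confirm it in one crop.

```bash
python3 - <<'E'
from h import *
D={n:np.load(n+"0.npz") for n in("top","side")}
def rep(n,name,m):
    P=D[n]["P"]; q=P[m&np.isfinite(P[...,0])]
    print(n,name,len(q),"med",np.round(np.median(q,0)),"min",np.round(np.percentile(q,3,axis=0)),"max",np.round(np.percentile(q,97,axis=0)))
    return q
for n in D:
    im,P=D[n]["im"],D[n]["P"]; hsv=cv2.cvtColor(im,cv2.COLOR_RGB2HSV); H,S,V=[hsv[...,i].astype(int) for i in range(3)]
    X,Y,Z=P[...,0],P[...,1],P[...,2]
    def box(x0,x1,y0,y1,z0,z1): return (X>x0)&(X<x1)&(Y>y0)&(Y<y1)&(Z>z0)&(Z<z1)
    q=rep(n,"bar",box(450,800,-150,250,120,300)&((H<6)|(H>174))&(S>150))
    a=np.cov(q[:,:2].T); w,v=np.linalg.eigh(a); print(" baryaw",np.degrees(np.arctan2(-v[0,1]*np.sign(v[1,1]),abs(v[1,1]))))
    rep(n,"catch",box(350,800,-150,250,60,200)&(H>22)&(H<34)&(S>150))
    rep(n,"pin",box(350,800,-150,250,30,70)&(H>6)&(H<20)&(S>180))
    for nm,b in dict(mal=box(480,620,-300,-180,70,130),malA=box(480,620,-300,-180,5,34)).items(): rep(n,nm,b&~((H>140)&(S>70))&~((H>60)&(H<95)))
    for nm,b in dict(pinkhigh=box(350,800,-400,-150,70,130),pinklow=box(350,800,-400,-150,5,30)).items():
        m=b&(H>150)&(S>70); c,l=cv2.connectedComponents(m.astype(np.uint8))
        for i in range(1,c):
            if (l==i).sum()>8: rep(n,nm,l==i)
    m=box(350,800,-450,-100,33,48)&(S<60); c,l=cv2.connectedComponents(m.astype(np.uint8))
    for i in range(1,c):
        if (l==i).sum()>25: rep(n,"white",l==i)
    m=box(350,800,-90,180,12,24)&(S<60); q=rep(n,"plate",m)
    r=cv2.minAreaRect(q[:,:2].astype(np.float32)); print(" plate",r)
t=cv2.resize(D["top"]["im"][140:250,270:480],None,fx=3.6,fy=3.6,interpolation=cv2.INTER_CUBIC)[:396]
s=cv2.resize(D["side"]["im"][160:350,280:530],None,fx=3,fy=3,interpolation=cv2.INTER_CUBIC)
c1=cv2.resize(D["top"]["im"][140:250,360:470],(390,390),interpolation=cv2.INTER_CUBIC)
c2=cv2.resize(D["side"]["im"][240:350,355:465],(390,390),interpolation=cv2.INTER_CUBIC)
save("crop",np.hstack([c1,c2]))
E
```

```text
top bar 209 med [654.  33. 208.] min [648. -23. 203.] max [661.  89. 213.]
 baryaw -0.07480831862863964
top catch 161 med [547.  95. 129.] min [500.  89.  78.] max [594. 102. 145.]
top pin 26 med [508. -10.  46.] min [500. -17.  32.] max [517.  -4.  52.]
top mal 67 med [ 604. -282.  100.] min [ 595. -293.   72.] max [ 616. -273.  107.]
top malA 41 med [ 590. -270.   25.] min [ 497. -292.    6.] max [ 613. -256.   34.]
top pinkhigh 62 med [ 702. -288.   99.] min [ 694. -300.   75.] max [ 713. -277.  107.]
top pinkhigh 65 med [ 504. -272.  100.] min [ 495. -284.   71.] max [ 516. -262.  106.]
top pinklow 24 med [ 691. -277.   19.] min [ 685. -294.    8.] max [ 709. -269.   29.]
top pinklow 22 med [ 493. -260.   22.] min [ 487. -283.    9.] max [ 511. -254.   29.]
top white 52 med [ 599. -276.   36.] min [ 589. -301.   33.] max [ 623. -266.   41.]
top white 163 med [ 521. -354.   40.] min [ 500. -375.   35.] max [ 541. -333.   46.]
top white 92 med [ 430. -181.   46.] min [ 409. -200.   40.] max [ 451. -159.   48.]
top plate 1941 med [552.  26.  18.] min [484. -52.  13.] max [730. 121. 
[... 645 characters left out ...]
135 med [ 499. -282.   93.] min [ 492. -290.   71.] max [ 512. -268.  105.]
side pinklow 98 med [ 689. -301.   19.] min [ 684. -313.    6.] max [ 705. -281.   29.]
side pinklow 104 med [ 490. -289.   19.] min [ 484. -298.    7.] max [ 508. -269.   29.]
side white 93 med [ 595. -296.   38.] min [ 585. -306.   34.] max [ 619. -271.   41.]
side white 123 med [ 415. -197.   42.] min [ 407. -206.   34.] max [ 448. -171.   48.]
side white 253 med [ 517. -358.   42.] min [ 497. -379.   39.] max [ 539. -337.   45.]
side plate 1538 med [541.  -4.  19.] min [479. -58.  14.] max [709. 109.  22.]
 plate ((604.500244140625, 32.36948013305664), (258.1051330566406, 186.79867553710938), 0.09010924398899078)
```

View pics/crop.png

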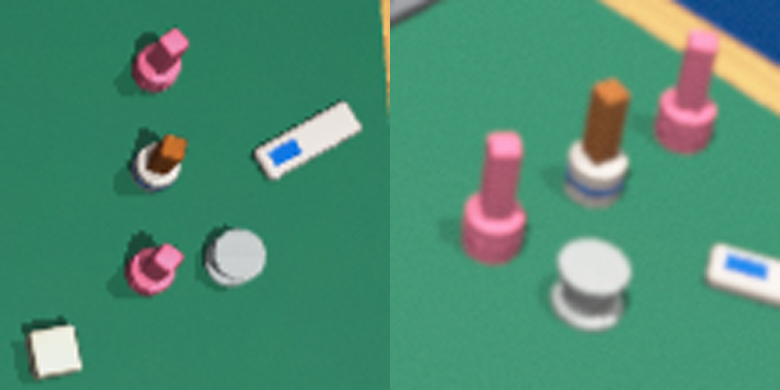

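The crop confirms the mallet: brown handle on a white, blue-banded head, at (160,160) left and (600,150) right. I'll now refine the handle yaw and the press points.

```bash
python3 - <<'E'
from h import *
for n in("top","side"):
    f=np.load(n+"0.npz"); im,P=f["im"],f["P"]; p=camera_params(n); K=np.array(p["camera_matrix"]);T=np.array(p["extrinsics"])
    hsv=cv2.cvtColor(im,cv2.COLOR_RGB2HSV); H,S,V=[hsv[...,i].astype(int) for i in range(3)]
    X,Y,Z=P[...,0],P[...,1],P[...,2]
    def onplane(m,z):
        v,u=np.nonzero(m); r=np.stack([(u-K[0,2])/K[0,0],(v-K[1,2])/K[1,1],np.ones(len(u))],-1)@T[:3,:3].T
        return T[:3,3]+r*((z-T[2,3])/r[:,2:])
    near=(abs(X-603)<30)&(abs(Y+285)<30)
    m=near&(H<25)&(S>120)&(Z>97); q=onplane(m,103)[:,:2]
    print(n,"top face",len(q),q.mean(0),cv2.minAreaRect(q.astype(np.float32)), np.nanmax(Z[m]))
    m=near&(H<25)&(S>120); q=P[m][:,:2]; print("  handle",cv2.minAreaRect(q.astype(np.float32)))
    m=(abs(X-507)<20)&(abs(Y+11)<20)&(H<22)&(S>170)&(Z>42); q=onplane(m,46)[:,:2]; print("  pin",len(q),q.mean(0),cv2.minEnclosingCircle(q.astype(np.float32)))
    m=(X>480)&(X<565)&(Y>75)&(Y<110)&(H>22)&(H<34)&(S>130)&(Z>139);q=onplane(m,143)[:,:2];print("  tab top",len(q),q.mean(0),q.min(0),q.max(0),cv2.minAreaRect(q.astype(np.float32)))
    mat=(H>60)&(H<95)&(S>80)&(Z<15)&(Z>-8)&(X<800); print("  mat",np.percentile(P[mat],[1,99],axis=0).round().tolist())
E
```

```text
top top face 41 [ 605.8148826 -283.3543299] ((606.4144287109375, -284.20074462890625), (22.213516235351562, 19.892093658447266), 87.48316955566406) 108.07860431470385
  handle ((605.427734375, -283.8697204589844), (22.10732078552246, 19.59911346435547), 76.53846740722656)
  pin 21 [509.29300334  -9.93847324] ((508.7585144042969, -10.113651275634766), 8.567702293395996)
  tab top 37 [524.00103368  97.88906859] [500.4136346  94.2129998] [546.78100403 100.92007955] ((523.5975952148438, 97.5469741821289), (46.457122802734375, 6.093319892883301), 0.8059743046760559)
  mat [[277.0, -508.0, -4.0], [783.0, 511.0, 10.0]]
side top face 50 [ 601.05365684 -289.68804016] ((601.32177734375, -289.1567077636719), (22.409265518188477, 21.102373123168945), 52.10276794433594) 106.2469780087016
  handle ((600.6436157226562, -287.7075500488281), (23.02387809753418, 17.749975204467773), 87.57505798339844)
  pin 16 [505.12842155 -14.05707203] ((504.67529296875, -13.521312713623047), 7.667813777923584)
  tab top 33 [518.64299681  94.11131227] [495.1936964   87.50349481] [541.48360435 100.15811883] ((518.338623046875, 94.3275146484375), (46.218894958496094, 12.37282657623291), 1.6778473854064941)
  mat [[274.0, -512.0, 0.0], [776.0, 491.0, 8.0]]
```

Request:
arm_command:
  deltas:
    - {"dz": 0.04,"jaw": 1}
    - {"dx": 0.316,"dy": -0.869,"dz": 0.04,"yaw": -68.8,"jaw": 1}
    - {"dx": 0.316,"dy": -0.869,"dz": 0.04,"yaw": -68.8,"jaw": 1}
    - {"dx": 0.316,"dy": -0.869,"dz": 0.04,"yaw": -68.8,"jaw": 1}
    - {"dx": 0.316,"dy": -0.869,"dz": 0.04,"yaw": -68.8,"jaw": 1}
    - {"dx": 0.316,"dy": -0.869,"dz": 0.04,"yaw": -68.8,"jaw": 1}
    - {"dx": 0.316,"dy": -0.869,"dz": 0.04,"yaw": -68.8,"jaw": 1}
    - {"dx": 0.316,"dy": -0.869,"dz": 0.04,"yaw": -68.8,"jaw": 1}
    - {"dx": 0.316,"dy": -0.869,"dz": 0.04,"yaw": -68.8,"jaw": 1}
    - {"dx": 0.316,"dy": -0.869,"dz": 0.04,"yaw": -68.8,"jaw": 1}
    - {"dx": 0.316,"dy": -0.869,"dz": 0.04,"yaw": -68.8,"jaw": 1}
    - {"dx": 0.316,"dy": -0.869,"dz": 0.04,"yaw": -68.8,"jaw": 1}
    - {"dx": 0.316,"dy": -0.869,"dz": 0.04,"yaw": -68.8,"jaw": 1}
    - {"dx": 0.316,"dy": -0.869,"dz": 0.04,"yaw": -68.8,"jaw": 1}
    - {"dx": 0.316,"dy": -0.869,"dz": 0.04,"yaw": -68.8,"jaw": 1}
    - {"dx": 0.316,"dy": -0.869,"dz": 0.04,"yaw": -68.8,"jaw": 1}
    - {"dx": 0.316,"dy": -0.869,"dz": 0.04,"yaw": -68.8,"jaw": 1}
    - {"dx": 0.316,"dy": -0.869,"dz": 0.04,"yaw": -68.8,"jaw": 1}
    - {"dx": 0.316,"dy": -0.869,"dz": 0.04,"yaw": -68.8,"jaw": 1}
    - {"dx": 0.316,"dy": -0.869,"dz": 0.04,"yaw": -68.8,"jaw": 1}

```text
invalid input at $.deltas[0]: expected keys dx, dy, dz, yaw, jaw
```

Request:
arm_command:
  deltas:
    - {"dx": 0,"dy": 0,"dz": 0.04,"yaw": 0,"jaw": 1}
    - {"dx": 0.316,"dy": -0.869,"dz": 0.04,"yaw": -68.8,"jaw": 1}
    - {"dx": 0.316,"dy": -0.869,"dz": 0.04,"yaw": -68.8,"jaw": 1}
    - {"dx": 0.316,"dy": -0.869,"dz": 0.04,"yaw": -68.8,"jaw": 1}
    - {"dx": 0.316,"dy": -0.869,"dz": 0.04,"yaw": -68.8,"jaw": 1}
    - {"dx": 0.316,"dy": -0.869,"dz": 0.04,"yaw": -68.8,"jaw": 1}
    - {"dx": 0.316,"dy": -0.869,"dz": 0.04,"yaw": -68.8,"jaw": 1}
    - {"dx": 0.316,"dy": -0.869,"dz": 0.04,"yaw": -68.8,"jaw": 1}
    - {"dx": 0.316,"dy": -0.869,"dz": 0.04,"yaw": -68.8,"jaw": 1}
    - {"dx": 0.316,"dy": -0.869,"dz": 0.04,"yaw": -68.8,"jaw": 1}
    - {"dx": 0.316,"dy": -0.869,"dz": 0.04,"yaw": -68.8,"jaw": 1}
    - {"dx": 0.316,"dy": -0.869,"dz": 0.04,"yaw": -68.8,"jaw": 1}
    - {"dx": 0.316,"dy": -0.869,"dz": 0.04,"yaw": -68.8,"jaw": 1}
    - {"dx": 0.316,"dy": -0.869,"dz": 0.04,"yaw": -68.8,"jaw": 1}
    - {"dx": 0.316,"dy": -0.869,"dz": 0.04,"yaw": -68.8,"jaw": 1}
    - {"dx": 0.316,"dy": -0.869,"dz": 0.04,"yaw": -68.8,"jaw": 1}
    - {"dx": 0.316,"dy": -0.869,"dz": 0.04,"yaw": -68.8,"jaw": 1}
    - {"dx": 0.316,"dy": -0.869,"dz": 0.04,"yaw": -68.8,"jaw": 1}
    - {"dx": 0.316,"dy": -0.869,"dz": 0.04,"yaw": -68.8,"jaw": 1}
    - {"dx": 0.316,"dy": -0.869,"dz": 0.04,"yaw": -68.8,"jaw": 1}

```text
clock: 2.1
eef_pos: [602.8, -291.4, 270.6]
tool_rot: [-3.141, 0.003, 1.479]
force: [0.0, -1.0, 0.2]
width: 85.2
gripper_force: 0.0
```

Request:
arm_command:
  deltas:
    - {"dx": 0,"dy": 0,"dz": -0.05,"yaw": 0,"jaw": 1}
    - {"dx": 0,"dy": 0,"dz": -0.1,"yaw": 0,"jaw": 1}
    - {"dx": 0,"dy": 0,"dz": -0.135,"yaw": 0,"jaw": 1}
    - {"dx": 0,"dy": 0,"dz": -0.135,"yaw": 0,"jaw": 1}
    - {"dx": 0,"dy": 0,"dz": -0.135,"yaw": 0,"jaw": 1}

```text
clock: 2.6
eef_pos: [603.3, -286.1, 136.5]
tool_rot: [-3.141, 0.0, 1.483]
force: [-0.1, -0.8, 1.0]
width: 85.5
gripper_force: 0.0
```

Centred over the mallet. I'll descend to about z 56 and close.

Request:
arm_command:
  deltas:
    - {"dx": 0,"dy": 0,"dz": -0.04,"yaw": 0,"jaw": 1}
    - {"dx": 0,"dy": 0,"dz": -0.08,"yaw": 0,"jaw": 1}
    - {"dx": 0,"dy": 0,"dz": -0.08,"yaw": 0,"jaw": 1}
    - {"dx": 0,"dy": 0,"dz": -0.08,"yaw": 0,"jaw": 0}
    - {"dx": 0,"dy": 0,"dz": -0.08,"yaw": 0,"jaw": 0}
    - {"dx": 0,"dy": 0,"dz": -0.08,"yaw": 0,"jaw": 0}
    - {"dx": 0,"dy": 0,"dz": -0.08,"yaw": 0,"jaw": 0}
    - {"dx": 0,"dy": 0,"dz": -0.08,"yaw": 0,"jaw": 0}
    - {"dx": 0,"dy": 0,"dz": -0.08,"yaw": 0,"jaw": 0}
    - {"dx": 0,"dy": 0,"dz": -0.08,"yaw": 0,"jaw": 0}
    - {"dx": 0,"dy": 0,"dz": -0.08,"yaw": 0,"jaw": 0}
    - {"dx": 0,"dy": 0,"dz": -0.08,"yaw": 0,"jaw": 0}

```text
clock: 3.8
eef_pos: [604.7, -286.7, 58.2]
tool_rot: [3.138, 0.001, 1.483]
force: [0.8, 0.2, 6.7]
width: 23.0
gripper_force: 58.5
```

Request:
arm_command:
  deltas:
    - {"dx": 0,"dy": 0,"dz": 0.04,"yaw": 0,"jaw": 0}
    - {"dx": 0,"dy": 0,"dz": 0.08,"yaw": 0,"jaw": 0}
    - {"dx": 0,"dy": 0,"dz": 0.11,"yaw": 0,"jaw": 0}
    - {"dx": -0.015,"dy": 0.04,"dz": 0.11,"yaw": 0,"jaw": 0}
    - {"dx": -0.03,"dy": 0.08,"dz": 0.11,"yaw": 0,"jaw": 0}
    - {"dx": -0.045,"dy": 0.12,"dz": 0.11,"yaw": 0,"jaw": 0}
    - {"dx": -0.06,"dy": 0.16,"dz": 0.11,"yaw": 0,"jaw": 0}
    - {"dx": -0.075,"dy": 0.2,"dz": 0.11,"yaw": 0,"jaw": 0}
    - {"dx": -0.085,"dy": 0.24,"dz": 0.11,"yaw": 0,"jaw": 0}
    - {"dx": -0.096,"dy": 0.274,"dz": 0.11,"yaw": 0,"jaw": 0}
    - {"dx": -0.096,"dy": 0.274,"dz": 0.11,"yaw": 0,"jaw": 0}
    - {"dx": -0.096,"dy": 0.274,"dz": 0.11,"yaw": 0,"jaw": 0}

```text
clock: 5.0
eef_pos: [506.9, -10.9, 166.4]
tool_rot: [-3.141, -0.0, 1.486]
force: [0.1, -0.6, -2.3]
width: 22.4
gripper_force: 58.9
```

```bash
python3 - <<'E'
from h import *
r=[]
for n in("top","side"):
    im,P=cloud(n); np.savez(n+"1",im=im,P=P); hsv=cv2.cvtColor(im,cv2.COLOR_RGB2HSV); H,S=hsv[...,0].astype(int),hsv[...,1].astype(int)
    m=(abs(P[...,0]-507)<40)&(abs(P[...,1]+12)<40)&(P[...,2]>95)&(P[...,2]<165)&(S<60)
    print(n,m.sum(),P[m].min(0).round(),P[m].max(0).round())
    c=(170,250,280,390) if n=="top" else (150,270,250,410)
    r.append(cv2.resize(im[c[0]:c[1],c[2]:c[3]],(400,300 if n=="side" else 290),interpolation=cv2.INTER_CUBIC)[:290])
save("held",np.hstack(r)); print(read_state()["eef_pos"])
E
```

```text
Traceback (most recent call last):
ValueError: zero-size array to reduction operation minimum which has no identity
```

```bash
python3 - <<'E'
from h import *
im,P=cloud("side"); im2,_=cloud("top")
save("held",np.hstack([cv2.resize(im2[150:250,250:390],(392,280),interpolation=cv2.INTER_CUBIC),cv2.resize(im[150:270,250:418],(392,280),interpolation=cv2.INTER_CUBIC)]))
m=(abs(P[...,0]-507)<40)&(abs(P[...,1]+12)<40)&(P[...,2]>95)&(P[...,2]<150)
q=P[m]; print(len(q),q.min(0).round(),q.max(0).round(),read_state()["eef_pos"])
E
```

```text
194 [485. -36. 112.] [527.   6. 149.] [507.53244972 -13.32491558 166.44837675]
```

View pics/held.png

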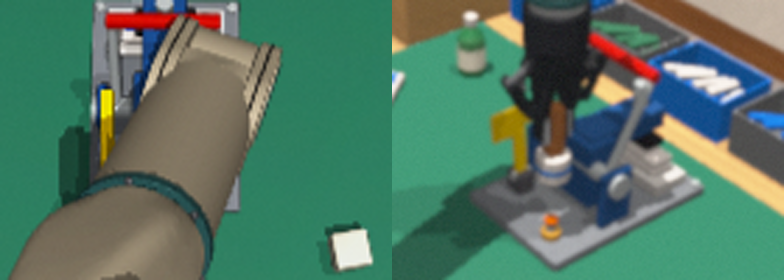

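The mallet hangs upright in the fingers at (553,165), above the pin at (550,228). Now the press.

Request:
arm_command:
  deltas:
    - {"dx": 0,"dy": 0,"dz": -0.03,"yaw": 0,"jaw": 0}
    - {"dx": 0,"dy": 0,"dz": -0.055,"yaw": 0,"jaw": 0}
    - {"dx": 0,"dy": 0,"dz": -0.062,"yaw": 0,"jaw": 0}
    - {"dx": 0,"dy": 0,"dz": -0.067,"yaw": 0,"jaw": 0}
    - {"dx": 0,"dy": 0,"dz": -0.071,"yaw": 0,"jaw": 0}
    - {"dx": 0,"dy": 0,"dz": -0.075,"yaw": 0,"jaw": 0}
    - {"dx": 0,"dy": 0,"dz": -0.078,"yaw": 0,"jaw": 0}
    - {"dx": 0,"dy": 0,"dz": -0.078,"yaw": 0,"jaw": 0}
    - {"dx": 0,"dy": 0,"dz": -0.078,"yaw": 0,"jaw": 0}

```text
clock: 6.05
eef_pos: [508.4, -12.1, 89.1]
tool_rot: [3.139, -0.0, 1.483]
force: [0.3, -0.6, -0.3]
width: 22.6
gripper_force: 59.1
```

Request:
arm_command:
  deltas:
    - {"dx": 0,"dy": 0,"dz": -0.002,"yaw": 0,"jaw": 0}
    - {"dx": 0,"dy": 0,"dz": -0.004,"yaw": 0,"jaw": 0}
    - {"dx": 0,"dy": 0,"dz": -0.004,"yaw": 0,"jaw": 0}

```text
clock: 6.35
eef_pos: [509.6, -11.7, 88.2]
tool_rot: [3.136, -0.003, 1.482]
force: [-6.1, 0.6, 33.5]
width: 21.3
gripper_force: 56.9
```

Request:
arm_command:
  deltas:
    - {"dx": 0,"dy": 0,"dz": 0.03,"yaw": 0,"jaw": 0}
    - {"dx": 0,"dy": 0,"dz": 0.07,"yaw": 0,"jaw": 0}
    - {"dx": 0.01,"dy": -0.04,"dz": 0.07,"yaw": 0,"jaw": 0}
    - {"dx": 0.02,"dy": -0.08,"dz": 0.07,"yaw": 0,"jaw": 0}
    - {"dx": 0.03,"dy": -0.12,"dz": 0.07,"yaw": 0,"jaw": 0}
    - {"dx": 0.033,"dy": -0.14,"dz": 0.07,"yaw": 0,"jaw": 0}
    - {"dx": 0.033,"dy": -0.14,"dz": 0.07,"yaw": 0,"jaw": 0}
    - {"dx": 0.033,"dy": -0.14,"dz": 0.03,"yaw": 0,"jaw": 0}
    - {"dx": 0.033,"dy": -0.14,"dz": -0.005,"yaw": 0,"jaw": 0}
    - {"dx": 0.033,"dy": -0.14,"dz": -0.02,"yaw": 0,"jaw": 0}
    - {"dx": 0.033,"dy": -0.14,"dz": -0.025,"yaw": 0,"jaw": 0}
    - {"dx": 0.033,"dy": -0.14,"dz": -0.025,"yaw": 0,"jaw": 0}
    - {"dx": 0.033,"dy": -0.14,"dz": -0.025,"yaw": 0,"jaw": 0}

```text
clock: 7.65
eef_pos: [541.3, -151.7, 60.2]
tool_rot: [3.139, 0.0, 1.484]
force: [-0.7, 0.6, -2.6]
width: 21.4
gripper_force: 60.0
```

```bash
python3 - <<'E'
from h import *
im,P=cloud("side"); hsv=cv2.cvtColor(im,cv2.COLOR_RGB2HSV); H,S=hsv[...,0].astype(int),hsv[...,1].astype(int)
m=(abs(P[...,0]-507)<25)&(abs(P[...,1]+12)<25)&(H<22)&(S>150)&(P[...,2]>20); q=P[m]; print(len(q),q.max(0),np.sort(q[:,2])[-15:])
m=(abs(P[...,0]-540)<40)&(abs(P[...,1]+152)<40)&(H<20)&(S>120)&(P[...,2]>20);print(P[m].mean(0))
save("pin",np.hstack([cv2.resize(im[170:290,270:430],(560,420),interpolation=cv2.INTER_CUBIC)])); print(read_state()["eef_pos"],read_state()["force"])
E
```

```text
39 [513.91510739  -6.15705268  38.73570789] [31.19223606 31.52600833 32.06950751 32.25177328 33.51354329 34.60739683
 34.64249587 34.70666032 34.7327732  34.82054553 35.30549257 35.46376911
 36.60054982 36.76367567 38.73570789]
[ 538.20315874 -162.61497771   90.86314529]
[ 541.39839691 -151.78692352   60.28607565] [-0.26747528 -0.45991031 -2.67998357]
```

View pics/pin.png

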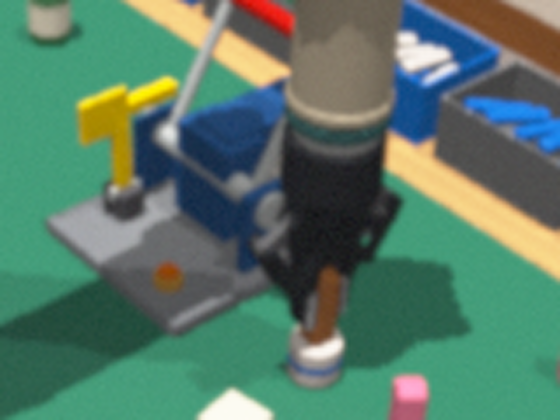

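The pin at (168,275) is now flush low, about 35 mm against 46 mm before. The mallet is just above the mat at (318,355).

Request:
arm_command:
  deltas:
    - {"dx": 0,"dy": 0,"dz": -0.002,"yaw": 0,"jaw": 0}
    - {"dx": 0,"dy": 0,"dz": -0.004,"yaw": 0,"jaw": 0}
    - {"dx": 0,"dy": 0,"dz": -0.004,"yaw": 0,"jaw": 0}

```text
clock: 8.0
eef_pos: [541.2, -152.1, 57.6]
tool_rot: [3.139, -0.001, 1.483]
force: [-3.0, 0.2, 13.7]
width: 21.5
gripper_force: 61.6
```

Contact with the mat. Releasing and rising.

Request:
arm_command:
  deltas:
    - {"dx": 0,"dy": 0,"dz": 0.001,"yaw": 0,"jaw": 0.3}
    - {"dx": 0,"dy": 0,"dz": 0.001,"yaw": 0,"jaw": 1}
    - {"dx": 0,"dy": 0,"dz": 0.001,"yaw": 0,"jaw": 1}
    - {"dx": 0,"dy": 0,"dz": 0.001,"yaw": 0,"jaw": 1}
    - {"dx": 0,"dy": 0,"dz": 0.001,"yaw": 0,"jaw": 1}
    - {"dx": 0,"dy": 0,"dz": 0.001,"yaw": 0,"jaw": 1}
    - {"dx": 0,"dy": 0,"dz": 0.001,"yaw": 0,"jaw": 1}
    - {"dx": 0,"dy": 0,"dz": 0.001,"yaw": 0,"jaw": 1}
    - {"dx": 0,"dy": 0,"dz": 0.03,"yaw": 0,"jaw": 1}
    - {"dx": 0,"dy": 0,"dz": 0.07,"yaw": 0,"jaw": 1}
    - {"dx": 0,"dy": 0,"dz": 0.115,"yaw": 0,"jaw": 1}
    - {"dx": 0,"dy": 0,"dz": 0.115,"yaw": 0,"jaw": 1}

```text
clock: 9.2
eef_pos: [543.8, -153.6, 175.8]
tool_rot: [3.131, 0.002, 1.483]
force: [-0.2, -0.0, 0.3]
width: 85.4
gripper_force: 0.0
```

Request:
arm_command:
  deltas:
    - {"dx": -0.026,"dy": 0.05,"dz": 0.02,"yaw": 2.5,"jaw": 0}
    - {"dx": -0.026,"dy": 0.09,"dz": 0.02,"yaw": 5,"jaw": 0}
    - {"dx": -0.026,"dy": 0.13,"dz": 0.02,"yaw": 5,"jaw": 0}
    - {"dx": -0.026,"dy": 0.17,"dz": 0.02,"yaw": 5,"jaw": 0}
    - {"dx": -0.026,"dy": 0.21,"dz": 0.02,"yaw": 5,"jaw": 0}
    - {"dx": -0.026,"dy": 0.21,"dz": 0,"yaw": 5,"jaw": 0}
    - {"dx": -0.026,"dy": 0.21,"dz": -0.03,"yaw": 5,"jaw": 0}
    - {"dx": -0.026,"dy": 0.21,"dz": -0.06,"yaw": 5,"jaw": 0}
    - {"dx": -0.026,"dy": 0.21,"dz": -0.06,"yaw": 5,"jaw": 0}
    - {"dx": -0.026,"dy": 0.21,"dz": -0.06,"yaw": 5,"jaw": 0}

```text
clock: 10.2
eef_pos: [514.0, 57.8, 110.3]
tool_rot: [-3.14, 0.0, 1.57]
force: [0.7, -0.2, 0.8]
width: -0.0
gripper_force: 0.0
```

```bash
python3 - <<'E'
from h import *
im,P=cloud("side"); i2,_=cloud("top")
save("catch",np.hstack([cv2.resize(i2[150:250,270:410],(392,280),interpolation=cv2.INTER_CUBIC),cv2.resize(im[170:290,270:438],(392,280),interpolation=cv2.INTER_CUBIC)]))
s=read_state();print(s["eef_pos"],s["force"],s["width"])
E
```

```text
[515.21588142  57.87024155 111.50354929] [-0.48397213  0.05385002 -0.55807766] -0.0788836880093963
```

View pics/catch.png

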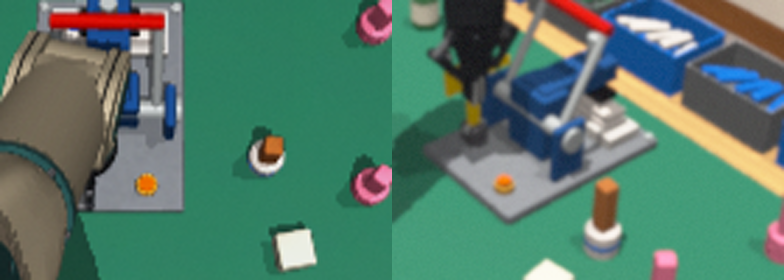

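The mallet stands upright at (605,215) in the right half, and the shut fingers are at the inner side of the tab at (478,80). Now I flip the catch along an arc.

Request:
arm_command:
  deltas:
    - {"dx": 0,"dy": 0.015,"dz": 0,"yaw": 0,"jaw": 0}
    - {"dx": 0,"dy": 0.027,"dz": 0,"yaw": 0,"jaw": 0}
    - {"dx": 0,"dy": 0.037,"dz": 0,"yaw": 0,"jaw": 0}
    - {"dx": 0,"dy": 0.048,"dz": -0.001,"yaw": 0,"jaw": 0}
    - {"dx": 0,"dy": 0.058,"dz": -0.004,"yaw": 0,"jaw": 0}
    - {"dx": 0,"dy": 0.067,"dz": -0.01,"yaw": 0,"jaw": 0}
    - {"dx": 0,"dy": 0.075,"dz": -0.018,"yaw": 0,"jaw": 0}
    - {"dx": 0,"dy": 0.082,"dz": -0.027,"yaw": 0,"jaw": 0}
    - {"dx": 0,"dy": 0.088,"dz": -0.037,"yaw": 0,"jaw": 0}
    - {"dx": 0,"dy": 0.091,"dz": -0.044,"yaw": 0,"jaw": 0}
    - {"dx": 0,"dy": 0.093,"dz": -0.05,"yaw": 0,"jaw": 0}
    - {"dx": 0,"dy": 0.093,"dz": -0.05,"yaw": 0,"jaw": 0}

```text
clock: 11.5
eef_pos: [513.9, 151.1, 59.6]
tool_rot: [-3.14, 0.0, 1.57]
force: [0.4, -0.1, -0.2]
width: -0.1
gripper_force: 0.0
```

Request:
arm_command:
  deltas:
    - {"dx": 0,"dy": 0,"dz": 0.05,"yaw": 0,"jaw": 0}
    - {"dx": 0,"dy": 0,"dz": 0.1,"yaw": 0,"jaw": 0}
    - {"dx": 0,"dy": 0,"dz": 0.15,"yaw": 0,"jaw": 0.5}
    - {"dx": 0,"dy": 0,"dz": 0.19,"yaw": 0,"jaw": 1}
    - {"dx": 0,"dy": 0,"dz": 0.21,"yaw": 0,"jaw": 1}
    - {"dx": 0,"dy": 0,"dz": 0.21,"yaw": 0,"jaw": 1}

```text
clock: 12.1
eef_pos: [516.0, 151.0, 273.5]
tool_rot: [3.136, -0.002, 1.57]
force: [-0.1, 0.2, -0.2]
width: 58.1
gripper_force: 0.0
```

```bash
python3 - <<'E'
from h import *
for n in("top","side"):
    im,P=cloud(n); X,Y,Z=P[...,0],P[...,1],P[...,2]; hsv=cv2.cvtColor(im,cv2.COLOR_RGB2HSV); H,S=hsv[...,0].astype(int),hsv[...,1].astype(int)
    y=(X>450)&(X<620)&(Y>60)&(Y<220)&(H>22)&(H<34)&(S>150)&(Z>10)&(Z<200); r=(X>600)&(X<720)&(Y>-60)&(Y<130)&((H<6)|(H>174))&(S>150)&(Z>150)
    for m in(y,r): q=P[m]; print(n,len(q),q.size and np.percentile(q,[3,50,97],axis=0).round().tolist())
print(read_state()["eef_pos"])
E
```

```text
top 200 [[502.0, 101.0, 47.0], [535.0, 152.0, 57.0], [550.0, 169.0, 65.0]]
top 211 [[648.0, -23.0, 202.0], [654.0, 33.0, 208.0], [661.0, 89.0, 214.0]]
side 273 [[499.0, 103.0, 49.0], [534.0, 159.0, 60.0], [586.0, 180.0, 65.0]]
side 183 [[645.0, -27.0, 198.0], [649.0, 29.0, 207.0], [657.0, 89.0, 212.0]]
[513.71190247 150.8871222  270.03620267]
```

The catch lies flat: its yellow parts are at z 47–65 and reach y ≈ 180, about 1.35 rad. Next, above the bar.

Request:
arm_command:
  deltas:
    - {"dx": 0.035,"dy": -0.03,"dz": 0,"yaw": 0,"jaw": 1}
    - {"dx": 0.07,"dy": -0.06,"dz": 0,"yaw": 0,"jaw": 1}
    - {"dx": 0.105,"dy": -0.09,"dz": 0,"yaw": 0,"jaw": 1}
    - {"dx": 0.139,"dy": -0.119,"dz": 0,"yaw": 0,"jaw": 1}
    - {"dx": 0.139,"dy": -0.119,"dz": 0,"yaw": 0,"jaw": 1}
    - {"dx": 0.139,"dy": -0.119,"dz": -0.03,"yaw": 0,"jaw": 1}
    - {"dx": 0.139,"dy": -0.119,"dz": -0.06,"yaw": 0,"jaw": 1}
    - {"dx": 0.139,"dy": -0.119,"dz": -0.088,"yaw": 0,"jaw": 1}
    - {"dx": 0.139,"dy": -0.119,"dz": -0.088,"yaw": 0,"jaw": 1}

```text
clock: 13.1
eef_pos: [648.6, 32.9, 176.4]
tool_rot: [-3.13, -0.0, 1.57]
force: [-0.3, 0.1, -0.4]
width: 85.5
gripper_force: 0.0
```

Request:
arm_command:
  deltas:
    - {"dx": 0,"dy": 0,"dz": 0,"yaw": 0,"jaw": 0}
    - {"dx": 0,"dy": 0,"dz": 0,"yaw": 0,"jaw": 0}
    - {"dx": 0,"dy": 0,"dz": 0,"yaw": 0,"jaw": 0}
    - {"dx": 0,"dy": 0,"dz": 0,"yaw": 0,"jaw": 0}
    - {"dx": 0,"dy": 0,"dz": 0,"yaw": 0,"jaw": 0}
    - {"dx": 0,"dy": 0,"dz": 0,"yaw": 0,"jaw": 0}
    - {"dx": 0,"dy": 0,"dz": 0,"yaw": 0,"jaw": 0}
    - {"dx": 0,"dy": 0,"dz": 0,"yaw": 0,"jaw": 0}
    - {"dx": 0,"dy": 0,"dz": 0,"yaw": 0,"jaw": 0}
    - {"dx": 0,"dy": 0,"dz": 0,"yaw": 0,"jaw": 0}

```text
clock: 14.1
eef_pos: [655.3, 32.1, 183.6]
tool_rot: [3.137, -0.0, 1.57]
force: [5.7, 0.4, 3.3]
width: 16.0
gripper_force: 58.7
```

Request:
arm_command:
  deltas:
    - {"dx": -0.006,"dy": 0,"dz": 0.003,"yaw": 0,"jaw": 0}
    - {"dx": -0.013,"dy": 0,"dz": 0.006,"yaw": 0,"jaw": 0}
    - {"dx": -0.019,"dy": 0,"dz": 0.008,"yaw": 0,"jaw": 0}
    - {"dx": -0.026,"dy": 0,"dz": 0.011,"yaw": 0,"jaw": 0}
    - {"dx": -0.033,"dy": 0,"dz": 0.013,"yaw": 0,"jaw": 0}
    - {"dx": -0.039,"dy": 0,"dz": 0.014,"yaw": 0,"jaw": 0}
    - {"dx": -0.046,"dy": 0,"dz": 0.016,"yaw": 0,"jaw": 0}
    - {"dx": -0.053,"dy": 0,"dz": 0.016,"yaw": 0,"jaw": 0}
    - {"dx": -0.06,"dy": 0,"dz": 0.017,"yaw": 0,"jaw": 0}
    - {"dx": -0.067,"dy": 0,"dz": 0.017,"yaw": 0,"jaw": 0}

```text
clock: 15.1
eef_pos: [594.6, 32.5, 203.8]
tool_rot: [3.122, -0.001, 1.571]
force: [11.3, 2.7, 12.3]
width: 15.8
gripper_force: 58.5
```

Request:
arm_command:
  deltas:
    - {"dx": -0.007,"dy": 0,"dz": 0,"yaw": 0,"jaw": 0}
    - {"dx": -0.014,"dy": 0,"dz": 0,"yaw": 0,"jaw": 0}
    - {"dx": -0.021,"dy": 0,"dz": 0,"yaw": 0,"jaw": 0}
    - {"dx": -0.028,"dy": 0,"dz": -0.002,"yaw": 0,"jaw": 0}
    - {"dx": -0.035,"dy": 0,"dz": -0.003,"yaw": 0,"jaw": 0}
    - {"dx": -0.041,"dy": 0,"dz": -0.005,"yaw": 0,"jaw": 0}
    - {"dx": -0.048,"dy": 0,"dz": -0.007,"yaw": 0,"jaw": 0}
    - {"dx": -0.054,"dy": 0,"dz": -0.01,"yaw": 0,"jaw": 0}
    - {"dx": -0.06,"dy": 0,"dz": -0.012,"yaw": 0,"jaw": 0}
    - {"dx": -0.065,"dy": 0,"dz": -0.014,"yaw": 0,"jaw": 0}
    - {"dx": -0.065,"dy": 0,"dz": -0.014,"yaw": 0,"jaw": 0}
    - {"dx": -0.065,"dy": 0,"dz": -0.014,"yaw": 0,"jaw": 0}

```text
clock: 16.3
eef_pos: [528.5, 32.8, 188.5]
tool_rot: [3.126, -0.001, 1.57]
force: [10.2, 3.2, 9.6]
width: 15.9
gripper_force: 64.6
```

```bash
python3 - <<'E'
from h import *
for n in("top","side"):
    im,P=cloud(n); X,Y,Z=P[...,0],P[...,1],P[...,2]; hsv=cv2.cvtColor(im,cv2.COLOR_RGB2HSV); H,S=hsv[...,0].astype(int),hsv[...,1].astype(int)
    r=(X>480)&(X<700)&(Y>-60)&(Y<130)&((H<6)|(H>174))&(S>150)&(Z>150)&(Z<240); q=P[r]; print(n,len(q),q.size and np.percentile(q,[3,50,97],axis=0).round().tolist())
save("end",np.hstack([cv2.resize(im[160:290,250:432],(560,400),interpolation=cv2.INTER_CUBIC)]))
s=read_state();print(s["eef_pos"],s["force"],s["width"])
E
```

```text
top 58 [[521.0, -25.0, 207.0], [527.0, -11.0, 212.0], [536.0, 4.0, 216.0]]
side 102 [[518.0, -28.0, 202.0], [522.0, -3.0, 211.0], [531.0, 26.0, 216.0]]
[528.52346034  32.80452371 188.47845723] [10.19271605  1.87847229 10.02295271] 16.04264187974175
```

View pics/end.png

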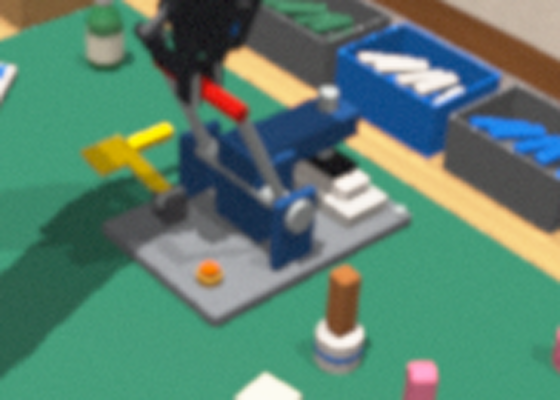

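The bar at (222,98) is near the stop, q ≈ 0.94. The catch is flat at (115,155) and the mallet upright at (340,320). I'll pull a little further for margin and check the pin height and bystanders.

Request:
arm_command:
  deltas:
    - {"dx": -0.004,"dy": 0,"dz": -0.002,"yaw": 0,"jaw": 0}
    - {"dx": -0.009,"dy": 0,"dz": -0.004,"yaw": 0,"jaw": 0}
    - {"dx": -0.009,"dy": 0,"dz": -0.004,"yaw": 0,"jaw": 0}
    - {"dx": -0.009,"dy": 0,"dz": -0.004,"yaw": 0,"jaw": 0}
    - {"dx": -0.009,"dy": 0,"dz": -0.004,"yaw": 0,"jaw": 0}

```text
clock: 16.9
eef_pos: [521.5, 32.8, 185.3]
tool_rot: [3.122, -0.001, 1.571]
force: [12.2, 2.8, 12.8]
width: 15.9
gripper_force: 64.1
```

```bash
python3 - <<'E'
from h import *
for n in("top","side"):
    f=np.load(n+"0.npz"); im,P=cloud(n)
    for tag,(i,p) in dict(old=(f["im"],f["P"]),new=(im,P)).items():
        X,Y,Z=p[...,0],p[...,1],p[...,2]; hsv=cv2.cvtColor(i,cv2.COLOR_RGB2HSV); H,S=hsv[...,0].astype(int),hsv[...,1].astype(int)
        q=p[(abs(X-507)<25)&(abs(Y+12)<25)&(H<22)&(S>170)&(Z>20)]
        r=p[(X>480)&(X<700)&(Y>-60)&(Y<130)&((H<6)|(H>174))&(S>150)&(Z>150)&(Z<240)]
        y=p[(X>450)&(X<620)&(Y>60)&(Y<220)&(H>22)&(H<34)&(S>150)&(Z>10)&(Z<200)]
        print(n,tag,"pin",len(q),np.percentile(q[:,2],[50,80,95]).round(1),"bar",np.median(r,0).round(),"catch z",np.median(y[:,2]) if len(y) else None)
s=read_state();print(s["eef_pos"],s["force"],s["width"],s["gripper_force"])
E
```

```text
top old pin 42 [42.2 47.7 50.7] bar [654.  33. 208.] catch z 128.76403874356333
top new pin 97 [203.3 208.2 211.3] bar [519. -11. 207.] catch z 63.28400950488708
side old pin 24 [45.1 46.8 48.7] bar [649.  29. 207.] catch z 122.92101510164224
side new pin 101 [203.4 209.3 211.1] bar [515.  -3. 207.] catch z 60.00339916662756
[521.54566596  32.81330659 185.32423411] [11.51080337  2.75449348 13.25000644] 15.63663925646857 64.11362528800964
```

```bash
python3 - <<'E'
from h import *
im,p=cloud("side"); X,Y,Z=p[...,0],p[...,1],p[...,2]; hsv=cv2.cvtColor(im,cv2.COLOR_RGB2HSV); H,S=hsv[...,0].astype(int),hsv[...,1].astype(int)
q=p[(abs(X-507)<25)&(abs(Y+12)<25)&(H<22)&(S>170)&(Z>20)&(Z<70)]; z=np.percentile(q[:,2],[50,80,95]); print(len(q),z)
if z[1]<38: print(finish_job())
E
```

```text
32 [31.12844773 35.28005527 36.19623213]
the job is handed in; nothing more can be done
None
```

The job is handed in with the fingers holding the bar at its stop (about 1.0 rad, 12 N or more on the tool): pin down about 12 mm, mallet standing released on the mat, catch flipped to about 1.35 rad; shell travel was not measured.

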